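Reseat the cocked follower plate of the collar-stay dispenser

TASK

The sprung plate in the clear collar-stay dispenser is sitting crooked. Take the black press block by its handle, push the plate squarely down with it until it bottoms out level, and hold it firmly against the stop with about two kilos (20 N) for a good second, never as much as three on this acrylic box. Then lift out and set the block down gently, standing upright and wholly inside the silver tray, leaving the other things where they are.

Things in the scene. Friction and masses are not known exactly. Their poses are not given: they have to be found in the camera images.
- dispenser: fixed collar-stay dispenser: white foot 110 x 90 x 8 mm carrying a rectangular well of clear acrylic, inside 76 mm along its x by 56 mm along its y, walls 5 mm thick, flat rim 60 mm above the shelf. Origin on the shelf under the well's centre.
- well_mouth (a point): the centre of the well's mouth, level with the rim. An aluminium plate 74 x 54 x 4 mm fills the well below. A hidden depth setting differs each time: let go, the plate's top stands 8 to 17 mm below the rim; pressed, it goes down 14 mm to a hard stop. Its spring pushes back 4 N at first and 10 N just before the stop: a steady push well over 10 N means bottomed. Let go, it rises again
- rock (a joint): the plate's tilt about the dispenser's x axis, rad, 0 is level. The plate rocks freely up to 0.12 rad either way with a little friction (0.03 N m), so it stays at the tilt it was left at; it starts up to 0.1 rad off
- plate (a joint): the same for the plate's tilt about the dispenser's y axis
- press_block: the press block, a black plastic flat tamper, 0.15 to 0.31 kg, loose, standing on its sole: sole 70 mm along x by 50 mm along y by 12 mm thick, on it a central upright bar handle 40 mm along x by 24 mm along y, up to 86 mm above the sole's underside. Origin at the centre of the sole's underside, z up
- block_grip (a point): a good place to grip the press block's handle, on its axis, 62 mm above the sole's underside (so the fingers stay above the dispenser's rim)
- clip_tray: fixed silver aluminium clip tray, empty: outside 150 mm along its x by 120 mm along its y, walls 3 mm thick and 14 mm high, floor 3 mm thick. Origin on the shelf under its centre
- steamer: black plastic garment steamer head, sole 85 x 130 mm, about 115 mm tall, loose; bystander. Origin under the sole's centre
- button_jar: small clear round jar with metal cap, 44 mm wide, 50 mm tall, loose; bystander. Origin under its centre
- thread_spool: white plastic thread spool standing on end, 36 mm wide, 42 mm tall, loose; bystander. Origin under its centre
- cedar_block: small brown wooden block 45 x 30 x 18 mm, loose; bystander. Origin under its centre
- stay_box: little open clear box 44 x 44 x 22 mm with white collar stays inside, loose; bystander. Origin under its centre
- spray_bottle: white spray bottle, 60 mm wide, 170 mm tall, loose; bystander. Origin under its centre
- lint_roller: paper lint roller lying along its y axis, 48 mm thick, 200 mm long with its grey handle, loose; bystander. Origin on the surface under the paper roll's centre
Not all that is in view belongs to the job. What is shaped like the dispenser but orange is not meant. Of the things shaped like the press_block, the black one is meant.

How it is judged:
By the outcome, as a careful person would: the job done as asked, in the order asked, and still so for the second after the job is handed in, with the robot touching nothing.
It also fails if it takes over 64 s, if anything falls off the work surface, if the arm or the gripper's body presses on something with over 40 N, if the wrist force passes 120 N, or if a joint passes its speed limit or range.

ROBOT

A 6-joint arm with a two-finger parallel gripper is mounted at the origin on the work surface. World frame = base frame: x ahead of the robot, y to its left, z up, the work surface at z = 0. Lengths are in mm, angles in rad, forces in N, time in s.
With the tool pointing down it reaches from about 350 to 925 mm from the base axis. Payload 6.4 kg.
Tool frame: the origin (TCP) lies on the centre line of the jaws, within the pads' length; the fingertips stand 19 mm ahead of it and the grasp point (between the pads) is the TCP; z points along the fingers, y is the line along which they close (so a half turn about z gives the same grasp; the last joint's range is limited). The gripper opens to 85 mm and grips with 20 to 120 N. Pads are 22 mm wide; open, the fingers measure 114 mm over their backs; the gripper's body (76 mm by 85 mm) begins 54 mm behind the grasp point. The pads swing forward as they close: fully open they stand 13 mm farther back than shut.
Start: joints at [-1.313, 0.245, 1.558, -0, 1.339, -0.174], TCP at [272.035, -590.348, 250.29] pointing down, gripper open.
Joint ranges: [-3.13, 3.13], [-1.02, 2.26], [0.13, 2.54], [-0.95, 4.09], [0.21, 2.88], [-2.74, 2.74]. Speed limits (rad/s): [2.57, 2.57, 3.14, 3.14, 3.14, 3.14].

INTERFACE

Orientations are given as a unit quaternion [x, y, z, w].
In Python, from bench import state, camera, camera_info, finish_job, masks_of, mark_of gives the robot as it stands. The module is installed in compiled form; this text tells all that it offers.
- The arm moves only by the shell command python3 -m jog 'ROWS' [FORCE]. ROWS is JSON, a list of rows, each a list of 3 entries, a list of its own where there are three numbers: the shift along the tool's x, y, z in mm, then the turn about the tool's z in degrees, then the opening, from -1 (shut) to 1 (fully open). In form: [[[dx, dy, dz], roll, hand], ...]. A call has 1 to 20 rows; each row shifts and turns the commanded pose from where the row before left it, along the tool's axes as they then stand; what a row does not reach is not made up. A row lasts 1/8 s, in which the tool goes at most 62.5 mm and 10.7 degrees, less where a joint would pass 70% of its speed; a pose out of reach is approached as far as the arm can. A call with a gripper value outside its range is refused whole. The fingers move at their own pace and stop on an object; FORCE is the grip in N (left out, the last holds). Time passes only in rows, so rows that do not move let the fingers close. It gives the time, the measured TCP pose, the force, the opening and the grip force at its end, in the units of the state.
- state(): the state, without advancing time (a new reading comes with each control period).
- camera(name): name is "scene" or "top"; returns (picture, depth): 384x512x3 uint8, red, green, blue; 384x512 float32, mm along the optical axis (not along the pixel's ray), 0 where there is no reading.
- camera_info(name): a dict with "camera_matrix" (3x3 intrinsics, pixels), "cam_to_world" (4x4, takes a point from camera to world coordinates). Camera axes: x right, y down, z forward; pixel columns grow to the right and rows downward; lengths in mm; the calibration is good to about 2 mm. A picture is of the moment at which its call begins. camera_info takes no time and is no camera call.
- finish_job(): hands the job in; it is judged then, once.
Trained networks look in the newest picture that a camera, given by its name, has taken for a name from the list of things; names that differ only in an ending like _2 or _b are one class to them, and where a whole thing is asked for, a point or a joint stands for the part that bears it (a point fixed in the world has none). Each returns a list of dicts, best first, with "p" (0 to 1); they miss things now and then, are a little off and sometimes report something else, mostly with a low value. They report only what shows in the picture. A call takes as long as a camera call. They do not tell look-alikes from the thing itself.
- masks_of(thing, camera): "pixels" (384x512 bool, what is visible of it) and "box" ([centre column, centre row, width, height] in pixels, round what is visible of it).
- mark_of(thing, camera): "centre" ([column, row] in pixels: a listed point, or the origin of a listed thing).
The state is a dict: "time_s": time; "joints": joint angles; "dq": joint speeds; "tau": joint torques, N m; "tool_pos": TCP position; "tcp_rot": TCP orientation; "force": force on the tool from outside, world axes, zero at the start; "wrist_torque": the same for the moment, N m; "opening": finger opening in mm; "finger_force": force on a finger pad.
Only numpy, scipy, OpenCV 4.12 (cv2) and the standard library are available. Lean on these libraries where they do the work, as an engineer would, in place of code of your own. Each camera call takes 0.05 s, during which the arm holds its last target. There are 200 camera calls.

## Working session

There is one attempt and no reset: what is moved stays moved. The work goes in short steps, Python scripts to look and compute and a shell command to move; the robot and the scene stay as the last step left them, time stands still between calls to the robot, and variables do not carry over. Pictures are saved under pics/ and viewed, at most 10 in all, crops included, and the job is handed in when it is done.

```bash
mkdir -p pics
cat > h.py <<'E'
import numpy as np,cv2
from bench import *
def unproj(cam,uv,depth=None,z=None):
    i=camera_info(cam);K=np.array(i["camera_matrix"]);T=np.array(i["cam_to_world"])
    r=np.linalg.inv(K)@np.array([uv[0],uv[1],1.]);
    if depth is not None: return T[:3,:3]@(r*depth)+T[:3,3]
    d=T[:3,:3]@r; s=(z-T[2,3])/d[2]; return T[:3,3]+s*d
def cloud(cam,D):
    i=camera_info(cam);K=np.array(i["camera_matrix"]);T=np.array(i["cam_to_world"])
    v,u=np.indices(D.shape);P=np.stack([(u-K[0,2])/K[0,0]*D,(v-K[1,2])/K[1,1]*D,D],-1)
    return P@T[:3,:3].T+T[:3,3]
E
python3 - <<'E'
from h import *
np.set_printoptions(precision=3,suppress=True)
for c in("scene","top"):
    p,d=camera(c);cv2.imwrite(f"pics/{c}0.png",cv2.resize(p[:,:,::-1],(800,600)));np.savez(f"{c}0.npz",p=p,d=d)
    print(c,camera_info(c))
    for t in("press_block","dispenser","clip_tray"):
        for m in masks_of(t,c):
            print(t,round(m["p"],2),np.round(m["box"]),[int(x) for x in np.median(p[m["pixels"]],axis=0)])
    for t in("well_mouth","block_grip"):
        print(t,mark_of(t,c))
print(state())
E
```

```text
scene {'camera_matrix': array([[493.418,   0.   , 258.061],
       [  0.   , 493.418, 189.498],
       [  0.   ,   0.   ,   1.   ]]), 'cam_to_world': array([[  -0.232,    0.52 ,   -0.822, 1646.13 ],
       [   0.973,    0.12 ,   -0.198,  204.307],
       [  -0.005,   -0.846,   -0.534,  765.979],
       [   0.   ,    0.   ,    0.   ,    1.   ]])}
press_block 0.85 [116. 224.  30.  40.] [39, 53, 104]
press_block 0.7 [163. 155.  22.  34.] [41, 81, 41]
press_block 0.66 [204. 184.  30.  35.] [36, 31, 29]
press_block 0.35 [343. 267.  90.  23.] [186, 170, 150]
dispenser 0.87 [221. 157.  42.  35.] [137, 67, 32]
dispenser 0.56 [266. 197.  20.   8.] [198, 190, 183]
well_mouth [{'centre': [213.6, 143.7], 'p': 0.88}, {'centre': [262.8, 195.8], 'p': 0.65}]
block_grip [{'centre': [157.4, 146.5], 'p': 0.92}, {'centre': [111.4, 217.2], 'p': 0.85}, {'centre': [198.7, 175.1], 'p': 0.63}, {'centre': [320.4, 179.0], 'p': 0.35}]
top {'camera_matrix': array([[392.702,   0.   , 255.212],
       [  0.   , 392.702, 185.416],
       [  0.   ,   0.   ,   1.   ]]), 'cam_to_world': array([[   0.003,   -0.992,    
[... 367 characters left out ...]
90, 59]
dispenser 0.6 [240. 189.  38.  41.] [160, 162, 154]
well_mouth [{'centre': [236.4, 186.6], 'p': 0.97}, {'centre': [320.2, 284.5], 'p': 0.88}]
block_grip [{'centre': [319.7, 204.8], 'p': 0.98}, {'centre': [380.5, 116.2], 'p': 0.79}]
{'time_s': 0.6, 'joints': array([-1.313,  0.245,  1.558, -0.   ,  1.339, -0.174]), 'dq': array([ 0.001,  0.   , -0.   ,  0.   ,  0.001, -0.001]), 'tau': array([ -0.001, -42.928, -32.625,  -0.   ,   0.001,  -0.   ]), 'tool_pos': array([ 272.048, -590.35 ,  250.313]), 'tcp_rot': array([ 0.977,  0.214, -0.   ,  0.   ]), 'force': array([-0.252,  0.071, -0.194]), 'wrist_torque': array([-0.011, -0.023, -0.041]), 'finger_force': 0.0, 'opening': 85.45827661286066}
```

View pics/top0.png

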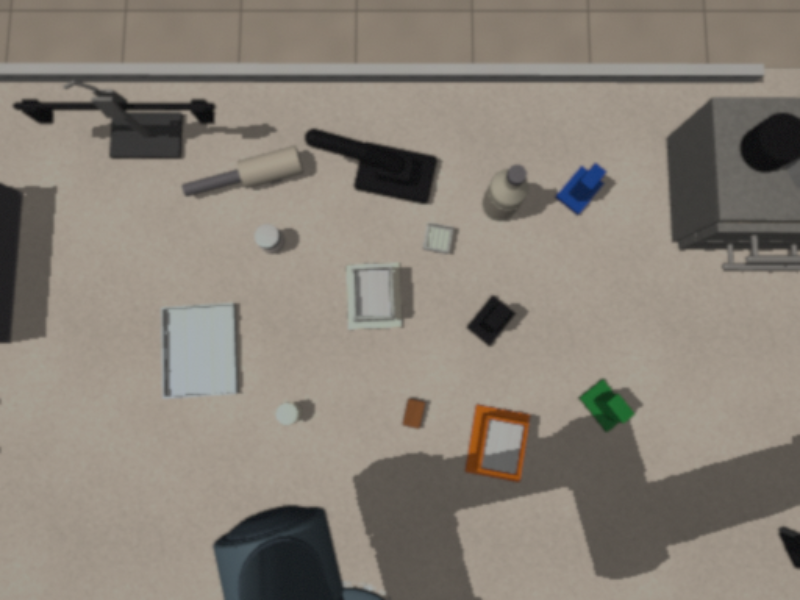

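View pics/scene0.png

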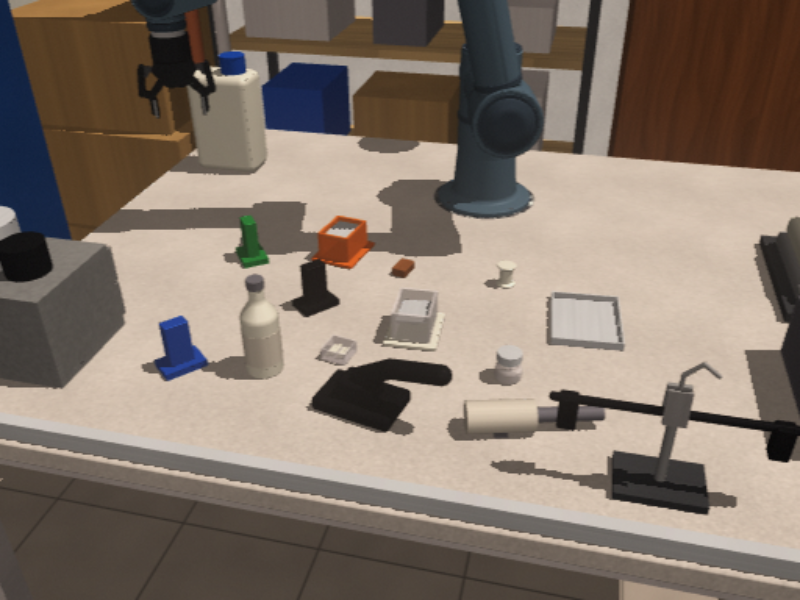

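The top view shows three blocks of the press-block shape: black at about (314,207) native, blue (373,119) and green (389,260). Black is the one meant. The dispensers are clear/white at (240,189) and orange at (319,286), and the clear one fits. The silver tray is at about (129,224). I'll confirm in a crop and measure.

Run:
```python
from h import *
np.set_printoptions(precision=3,suppress=True)
z=np.load("top0.npz");p,d=z["p"],z["d"];C=cloud("top",d)
cv2.imwrite("pics/crop1.png",cv2.resize(p[155:260,90:350,::-1],(780,315),interpolation=cv2.INTER_CUBIC))
def rect(name,box,lo,hi):
    u0,u1,v0,v1=box;Q=C[v0:v1,u0:u1].reshape(-1,3);Q=Q[(Q[:,2]>lo)&(Q[:,2]<hi)]
    r=cv2.minAreaRect(Q[:,:2].astype(np.float32));print(name,len(Q),"c",np.round(r[0],1),"size",np.round(r[1],1),"ang",round(r[2],1),"z",np.percentile(Q[:,2],[5,50,95]))
B=(295,335,185,225);rect("sole",B,5,30);rect("blockall",B,5,120);rect("handle",B,70,120)
Dd=(218,262,165,213);rect("foot",Dd,4,14);rect("rim",Dd,54,68);rect("plate",Dd,20,54);rect("all",Dd,4,70)
rect("tray",(98,158,190,258),8,25);rect("trayall",(98,158,190,258),2,25)
print(C[165:213:4,218:262:4,2].round(0))
for uv,zz in(((236.4,186.6),60),((319.7,204.8),62)): print(unproj("top",uv,z=zz))
for uv,zz in(((262.8,195.8),60),((198.7,175.1),62)): print("scene",unproj("scene",uv,z=zz))
```

```text
sole 325 c [ 529.7 -232.1] size [50.2 70.5] ang 50.5 z [ 8.32  11.692 16.295]
blockall 532 c [ 529.7 -232.1] size [50.2 70.5] ang 50.5 z [ 8.876 13.399 87.307]
handle 175 c [ 529.9 -231.7] size [23.8 40.1] ang 50.6 z [80.672 85.103 88.159]
foot 476 c [571.2 -40. ] size [111.   98.4] ang 3.4 z [ 4.649  7.521 10.278]
rim 246 c [570.8 -37.6] size [86.5 66.1] ang 2.7 z [56.284 59.168 62.145]
plate 699 c [568.5 -40. ] size [83.5 63.5] ang 0.6 z [37.529 42.605 47.763]
all 1428 c [571.2 -40. ] size [111.   98.4] ang 3.4 z [ 5.632 41.266 60.256]
tray 328 c [479.4 249.6] size [150.4 121.5] ang 4.0 z [ 8.993 12.782 15.863]
trayall 1934 c [481.2 252. ] size [177.4 155.1] ang 1.9 z [ 2.176  3.657 13.83 ]
[[  -3.   -1.    0.   -0.    2.   -4.   -1.   -2.    2.   -2.    0.]
 [  -0.    6.    5.   10.    3.   10.   58.   59.   61.    7.   -5.]
 [  -0.    8.   59.   45.   46.   48.   45.   44.   63.    6.   -5.]
 [  -3.    9.   61.   45.   43. 1024.   43.   42.   55.    9.   -3.]
 [  -0.    4.   61.   45.   45.   43.   44.   41.   58.    5.    2.]
 [  -0.    6.   59.   43.   41.   46.   44.   44.   61.    7.    2.]
 [   1.    9.   58.   43.   41.   41.   40.   41.   59.    9.   -3.]
 [   1.    1.   58.   47.   43.   41.   42.   41.   60.    7.   -3.]
 [   0.   -1.   61.   42.   43.   44.   39.   41.   57.   10.   -6.]
 [  -3.   -3.   62.   44.   42.   40.   40.   40.    4.    6.    3.]
 [  -1.    1.    7.   33. 1024.   19.   16.    9.   10.    4.   -0.]
 [   0.   -5.   11.    7.    8.    6.   10.    5.    8.    9.   -1.]]
[570.091 -33.485  60.   ]
[ 525.391 -238.221   62.   ]
scene [586.751 -38.629  60.   ]
scene [ 526.277 -236.961   62.   ]
```

View pics/crop1.png

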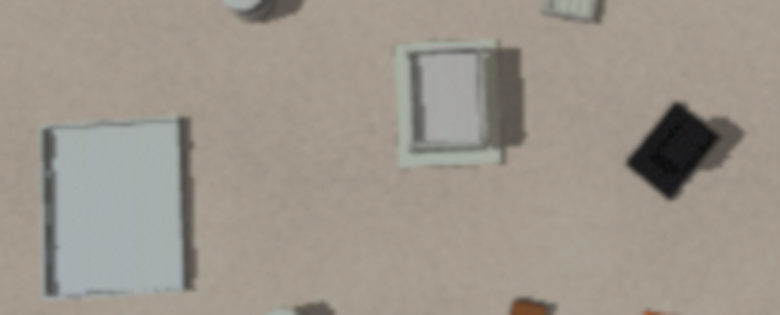

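Crop confirms it: the black block is near native (314,207), next to the clear dispenser and the silver tray. Sizes match: sole 70×50, handle top 85, rim 86×66 at z 59, tray 150×121. Moving over the block now.

```bash
python3 -m jog '[[[38.4,-21.8,0],0,1],[[38.4,-21.8,0],0,1],[[38.4,-21.8,0],0,1],[[38.4,-21.8,0],0,1],[[38.4,-21.8,0],0,1],[[38.4,-21.8,0],0,1],[[38.4,-21.8,0],0,1],[[38.4,-21.8,0],0,1],[[38.4,-21.8,0],0,1],[[38.4,-21.8,0],0,1],[[0,0,0],9.17,1],[[0,0,0],9.17,1],[[0,0,0],9.17,1],[[0,0,0],9.17,1],[[0,0,0],9.17,1],[[0,0,0],9.17,1],[[0,0,0],9.17,1],[[0,0,0],0,1],[[0,0,0],0,1]]' 40
cat >> h.py <<'E'
def go(x,y,z,yaw):
    s=state();qx,qy,qz,qw=s["tcp_rot"];from scipy.spatial.transform import Rotation as R
    M=R.from_quat(s["tcp_rot"]).as_matrix();cy=np.degrees(np.arctan2(M[1,0],M[0,0]))
    print("t",s["time_s"],"pos",s["tool_pos"].round(1),"yaw",cy.round(2),"zaxis",M[:,2].round(4),"shift",(M.T@(np.array([x,y,z])-s["tool_pos"])).round(1),"roll",round(cy-yaw,2),"F",s["force"].round(1),"T",s["wrist_torque"].round(2),"grip",s["opening"],s["finger_force"],"q6",s["joints"][5].round(2))
E
python3 -c "
from h import *
go(529.8,-232,62,-39.5)"
```

```text
time_s: 2.98
tool_pos: [529.6, -231.7, 250.3]
tcp_rot: [0.942, -0.336, 0.0, -0.0]
force: [-0.5, -0.1, -0.1]
opening: 85.2
finger_force: 0.0
t 2.975 pos [ 529.6 -231.7  250.3] yaw -39.32 zaxis [ 1.e-04 -0.e+00 -1.e+00] shift [4.000e-01 1.000e-01 1.883e+02] roll 0.18 F [-0.5 -0.1 -0.1] T [-0.04 -0.   -0.02] grip 85.23278298127954 0.0 q6 1.65
```

```bash
python3 -m jog '[[[0,0,30],0,1],[[0,0,30],0,1],[[0,0,30],0,1],[[0,0,30],0,1],[[0,0,30],0,1],[[0,0,20],0,1],[[0,0,18],0,1],[[0,0,0],0,1],[[0,0,0],0,-1],[[0,0,0],0,-1],[[0,0,0],0,-1],[[0,0,0],0,-1],[[0,0,0],0,-1],[[0,0,0],0,-1],[[0,0,0],0,-1],[[0,0,0],0,-1]]' 100
python3 -c "
from h import *
go(529.8,-232,62,-39.5)"
```

```text
time_s: 4.97
tool_pos: [530.0, -231.9, 63.0]
tcp_rot: [0.941, -0.337, 0.0, 0.0]
force: [0.1, 1.2, 5.5]
opening: 22.7
finger_force: 97.7
t 4.975 pos [ 530.  -231.9   63. ] yaw -39.45 zaxis [ 8.e-04 -5.e-04 -1.e+00] shift [-0.   0.2  1. ] roll 0.05 F [0.1 1.2 5.5] T [0.13 0.19 0.02] grip 22.743268555223356 97.7489447593689 q6 1.65
```

```bash
python3 -m jog '[[[0,0,-10],0,-1],[[0,0,-20],0,-1],[[0,0,-30],0,-1],[[0,0,-30],0,-1],[[0,0,-30],0,-1],[[0,0,0],0,-1],[[0,0,0],0,-1],[[0,0,0],0,-1]]'
python3 - <<'E'
from h import *
ps,ds=zip(*[camera("top") for _ in range(8)])
p=ps[-1];d=np.median(ds,0);C=cloud("top",d);np.savez("top1.npz",p=np.mean(ps,0),d=d)
Q=C[160:216,214:266].reshape(-1,3)
from scipy.optimize import minimize
def pr(lo,hi,n):
    q=Q[(Q[:,2]>lo)&(Q[:,2]<hi)];r=cv2.minAreaRect(q[:,:2].astype(np.float32));print(n,len(q),np.round(r[0],1),np.round(r[1],1),round(r[2],2));return q
pr(55,66,"rim");f=pr(5,12,"foot");pl=pr(33,52,"plate")
# interior of plate region plane fit
a=np.radians(3);R=np.array([[np.cos(a),np.sin(a)],[-np.sin(a),np.cos(a)]])
l=(pl[:,:2]-[570.8,-38])@R.T;k=(abs(l[:,0])<30)&(abs(l[:,1])<20)
A=np.c_[l[k],np.ones(k.sum())];print("plate z=ax+by+c",np.linalg.lstsq(A,pl[k,2],rcond=None)[0])
go(571,-37.6,180,2.7)
im=np.mean(ps,0).astype(np.uint8)[160:220,210:270,::-1]
cv2.imwrite("pics/well.png",cv2.resize(im,(600,600),interpolation=cv2.INTER_CUBIC))
E
```

```text
time_s: 5.98
tool_pos: [528.6, -231.0, 180.4]
tcp_rot: [0.941, -0.338, -0.002, -0.0]
force: [0.3, 0.6, -2.1]
opening: 22.9
finger_force: 98.1
rim 246 [570.8 -37.7] [85.9 65.9] 2.7
foot 483 [570.7 -37.7] [109.6  89.9] 2.74
plate 675 [568.4 -38.9] [81.2 63.9] 2.58
plate z=ax+by+c [ 0.06561302  0.056831   42.57816238]
t 6.375 pos [ 529.5 -231.6  182.1] yaw -39.45 zaxis [-2.e-04  1.e-04 -1.e+00] shift [ -91.3 -176.2    2.2] roll -42.15 F [ 0.2 -0.  -2.5] T [0.   0.01 0.01] grip 22.866570599532004 98.09902667999268 q6 1.65
```

View pics/well.png

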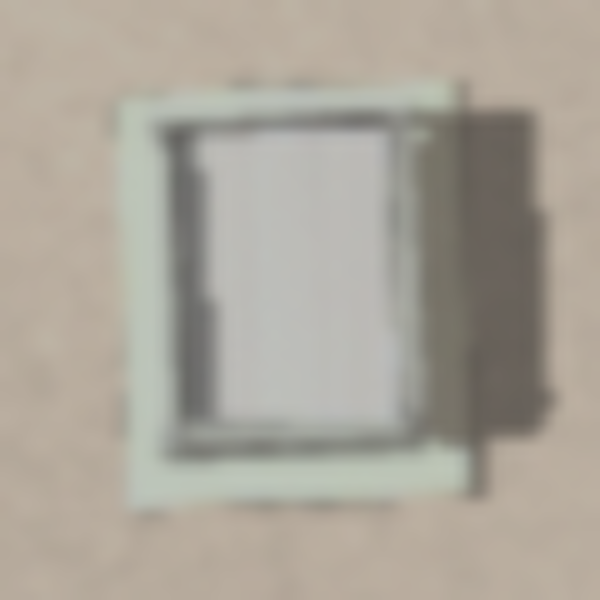

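The well picture shows the opening centred at about (290,275) in the crop, with the rim and foot fits agreeing at (570.8,-37.7), 2.7°. The plate's top is at z ≈ 42.6. Moving over it.

```bash
python3 -m jog '[[[-6,-12,0],0,-1],[[-13,-25,0],0,-1],[[-13,-25,0],0,-1],[[-13,-25,0],0,-1],[[-13,-25,0],0,-1],[[-13,-25,0],0,-1],[[-10,-19.6,0],0,-1],[[-6.3,-12.6,0],0,-1],[[-4,-7,0],0,-1],[[-7,0,0],0,-1],[[0,0,0],-7.03,-1],[[0,0,0],-7.03,-1],[[0,0,0],-7.03,-1],[[0,0,0],-7.03,-1],[[0,0,0],-7.03,-1],[[0,0,0],-7.03,-1],[[0,0,0],0,-1],[[0,0,0],0,-1]]'
python3 -c "
from h import *
go(570.8,-37.7,135,2.7)"
```

```text
time_s: 8.62
tool_pos: [565.4, -33.4, 182.3]
tcp_rot: [1.0, 0.023, -0.0, 0.0]
force: [-0.9, -0.5, -2.5]
opening: 22.9
finger_force: 98.2
t 8.625 pos [565.4 -33.4 182.3] yaw 2.6 zaxis [-1.e-04 -0.e+00 -1.e+00] shift [ 5.2  4.5 47.3] roll -0.1 F [-0.9 -0.5 -2.5] T [-0.06  0.02  0.01] grip 22.935232517647954 98.21624279022217 q6 1.27
```

```bash
python3 -m jog '[[[3,3,5],0,-1],[[2.2,1.5,10],0,-1],[[0,0,15],0,-1],[[0,0,10],0,-1],[[0,0,5],0,-1],[[0,0,2],0,-1],[[0,0,0],0,-1],[[0,0,0],0,-1]]'
python3 - <<'E'
from h import *
go(570.8,-37.7,123,2.7)
# check block in the air over well: where is the handle/sole?
p,d=camera("scene");cv2.imwrite("pics/s2.png",cv2.resize(p[150:250,210:330,::-1],(720,600),interpolation=cv2.INTER_CUBIC))
E
```

```text
time_s: 9.62
tool_pos: [571.3, -37.4, 135.8]
tcp_rot: [1.0, 0.024, 0.0, 0.0]
force: [-0.1, 0.7, -2.4]
opening: 23.2
finger_force: 98.2
t 9.625 pos [571.3 -37.4 135.8] yaw 2.73 zaxis [ 9.e-04 -2.e-04 -1.e+00] shift [-0.6  0.2 12.8] roll 0.03 F [-0.1  0.7 -2.4] T [0.01 0.05 0.01] grip 23.20127321705552 98.2232129573822 q6 1.26
```

View pics/s2.png

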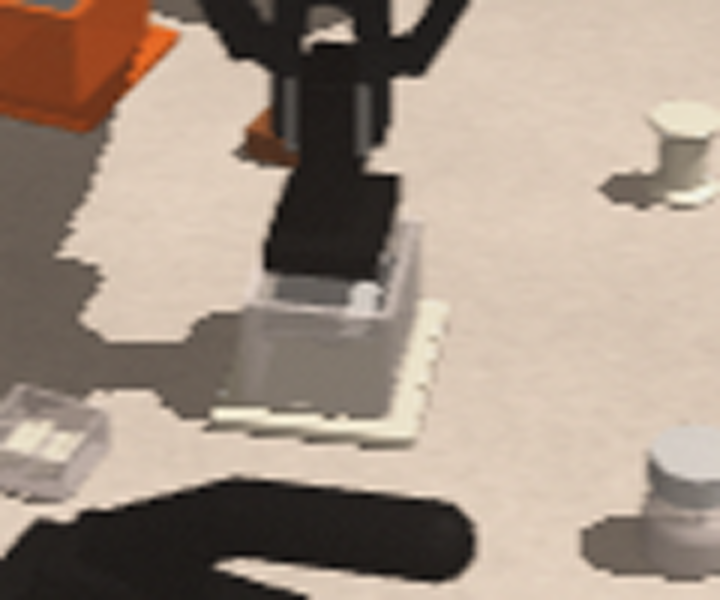

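The block hangs level just above the well, aligned with the opening (crop around (330,270)). Going down in.

```bash
python3 -m jog '[[[-0.5,0.2,3],0,-1],[[0,0,3],0,-1],[[0,0,3],0,-1],[[0,0,3],0,-1],[[0,0,3],0,-1],[[0,0,3],0,-1],[[0,0,0],0,-1],[[0,0,0],0,-1]]'
python3 -c "
from h import *
go(570.8,-37.7,123,2.7)"
```

```text
time_s: 10.68
tool_pos: [570.6, -37.6, 117.4]
tcp_rot: [1.0, 0.024, 0.0, -0.0]
force: [1.3, 0.1, -3.2]
opening: 23.2
finger_force: 98.2
t 10.675 pos [570.6 -37.6 117.4] yaw 2.73 zaxis [ 1.e-04  0.e+00 -1.e+00] shift [ 0.2  0.1 -5.6] roll 0.03 F [ 1.3  0.1 -3.2] T [ 0.02 -0.03 -0.03] grip 23.192995731653458 98.22446823120117 q6 1.26
```

```bash
python3 -m jog '[[[0,0,2.5],0,-1],[[0,0,2.5],0,-1],[[0,0,2.5],0,-1],[[0,0,2.5],0,-1],[[0,0,0],0,-1],[[0,0,0],0,-1]]'
python3 -c "
from h import *
go(570.8,-37.7,123,2.7)"
python3 -m jog '[[[0,0,2],0,-1],[[0,0,2],0,-1],[[0,0,2],0,-1],[[0,0,1],0,-1],[[0,0,0],0,-1],[[0,0,0],0,-1]]'
python3 -c "
from h import *
go(570.8,-37.7,123,2.7)"
```

```text
time_s: 11.42
tool_pos: [570.5, -37.6, 107.2]
tcp_rot: [1.0, 0.024, -0.0, 0.0]
force: [0.2, -0.5, -2.1]
opening: 22.8
finger_force: 98.3
t 11.425 pos [570.5 -37.6 107.2] yaw 2.73 zaxis [-2.e-04 -1.e-04 -1.e+00] shift [  0.3   0.1 -15.8] roll 0.03 F [ 0.2 -0.5 -2.1] T [ 0.01 -0.05 -0.01] grip 22.781720970238926 98.26447606086731 q6 1.26
time_s: 12.18
tool_pos: [570.7, -37.7, 100.5]
tcp_rot: [1.0, 0.024, 0.0, 0.0]
force: [-1.8, 0.4, 3.2]
opening: 22.9
finger_force: 98.6
t 12.175 pos [570.7 -37.7 100.5] yaw 2.73 zaxis [ 5.e-04 -1.e-04 -1.e+00] shift [  0.1   0.1 -22.5] roll 0.03 F [-1.8  0.4  3.2] T [0.13 0.21 0.02] grip 22.868466312480976 98.59386205673218 q6 1.26
```

```bash
python3 -m jog '[[[0,0,1.5],0,-1],[[0,0,1.5],0,-1],[[0,0,1.5],0,-1],[[0,0,1],0,-1],[[0,0,0],0,-1],[[0,0,0],0,-1]]'
python3 -c "
from h import *
go(570.8,-37.7,123,2.7)"
python3 -m jog '[[[0,0,0.7],0,-1],[[0,0,0],0,-1],[[0,0,0],0,-1]]'
python3 -c "
from h import *
go(570.8,-37.7,123,2.7)"
```

```text
time_s: 12.92
tool_pos: [570.7, -37.7, 95.0]
tcp_rot: [1.0, 0.024, 0.0, 0.0]
force: [-1.0, 0.9, 5.1]
opening: 22.4
finger_force: 98.8
t 12.925 pos [570.7 -37.7  95. ] yaw 2.73 zaxis [ 4.e-04 -1.e-04 -1.e+00] shift [  0.1   0.  -28. ] roll 0.03 F [-1.   0.9  5.1] T [0.08 0.29 0.05] grip 22.39404920741559 98.8330078125 q6 1.26
time_s: 13.3
tool_pos: [570.8, -37.7, 94.4]
tcp_rot: [1.0, 0.024, 0.0, 0.0]
force: [-1.5, 0.1, 5.7]
opening: 23.1
finger_force: 98.9
t 13.3 pos [570.8 -37.7  94.4] yaw 2.73 zaxis [ 5.e-04 -1.e-04 -1.e+00] shift [  0.1   0.  -28.6] roll 0.03 F [-1.5  0.1  5.7] T [0.13 0.28 0.02] grip 23.0567048049668 98.87911677360535 q6 1.26
```

```bash
python3 -m jog '[[[0,0,0.7],0,-1],[[0,0,0.7],0,-1],[[0,0,0.7],0,-1],[[0,0,0.7],0,-1],[[0,0,0],0,-1],[[0,0,0],0,-1]]'
python3 -c "
from h import *
go(570.8,-37.7,123,2.7)"
python3 -m jog '[[[0,0,0.5],0,-1],[[0,0,0],0,-1],[[0,0,0],0,-1]]'
python3 -m jog '[[[0,0,0.3],0,-1],[[0,0,0],0,-1],[[0,0,0],0,-1]]'
python3 -c "
from h import *
go(570.8,-37.7,123,2.7)"
```

```text
time_s: 14.05
tool_pos: [570.8, -37.7, 91.8]
tcp_rot: [1.0, 0.024, 0.0, 0.0]
force: [-2.9, 1.0, 6.7]
opening: 22.9
finger_force: 99.4
t 14.05 pos [570.8 -37.7  91.8] yaw 2.73 zaxis [ 4.e-04 -1.e-04 -1.e+00] shift [  0.    0.  -31.2] roll 0.03 F [-2.9  1.   6.7] T [0.14 0.47 0.02] grip 22.864086876498327 99.4312334060669 q6 1.26
time_s: 14.42
tool_pos: [570.9, -37.7, 91.8]
tcp_rot: [1.0, 0.024, 0.0, 0.0]
force: [-2.6, 0.8, 8.8]
opening: 23.3
finger_force: 99.6
time_s: 14.8
tool_pos: [570.9, -37.7, 91.7]
tcp_rot: [1.0, 0.024, 0.0, 0.0]
force: [-4.0, 1.3, 10.9]
opening: 22.9
finger_force: 99.8
t 14.8 pos [570.9 -37.7  91.7] yaw 2.74 zaxis [ 3.e-04 -2.e-04 -1.e+00] shift [ -0.1   0.  -31.3] roll 0.04 F [-4.   1.3 10.9] T [0.26 0.83 0.03] grip 22.899603287126407 99.76442813873291 q6 1.26
```

```bash
python3 -m jog '[[[-0.3,0,0.5],0,-1],[[0,0,0],0,-1],[[0,0,0],0,-1]]'
python3 -m jog '[[[0,0,0.5],0,-1],[[0,0,0],0,-1],[[0,0,0],0,-1]]'
python3 -c "
from h import *
go(570.8,-37.7,123,2.7)"
```

```text
time_s: 15.18
tool_pos: [570.9, -37.7, 91.7]
tcp_rot: [1.0, 0.024, 0.0, 0.0]
force: [-4.0, 1.7, 12.3]
opening: 22.7
finger_force: 100.1
time_s: 15.55
tool_pos: [571.0, -37.7, 91.6]
tcp_rot: [1.0, 0.024, 0.0, 0.0]
force: [-5.9, 0.9, 15.5]
opening: 23.0
finger_force: 100.5
t 15.55 pos [571.  -37.7  91.6] yaw 2.74 zaxis [ 8.e-04 -2.e-04 -1.e+00] shift [ -0.2  -0.  -31.4] roll 0.04 F [-5.9  0.9 15.5] T [ 0.41  1.12 -0.03] grip 23.036562313305346 100.45360922813416 q6 1.26
```

```bash
python3 -m jog '[[[-0.5,0,0.5],0,-1],[[0,0,0],0,-1],[[0,0,0],0,-1]]'
python3 -c "
from h import *
go(570.8,-37.7,123,2.7)"
```

```text
time_s: 15.92
tool_pos: [571.0, -37.7, 91.6]
tcp_rot: [1.0, 0.024, 0.001, 0.0]
force: [-4.8, 1.8, 18.0]
opening: 22.6
finger_force: 100.7
t 15.925 pos [571.  -37.7  91.6] yaw 2.74 zaxis [ 1.9e-03 -2.0e-04 -1.0e+00] shift [ -0.1  -0.  -31.4] roll 0.04 F [-4.8  1.8 18. ] T [0.57 1.2  0.08] grip 22.605627967348067 100.65285801887512 q6 1.26
```

```bash
python3 -m jog '[[[0,0,0.2],0,-1],[[0,0,0],0,-1],[[0,0,0],0,-1],[[0,0,0],0,-1],[[0,0,0],0,-1],[[0,0,0],0,-1],[[0,0,0],0,-1]]'
python3 -m jog '[[[0,0,0],0,-1],[[0,0,0],0,-1],[[0,0,0],0,-1],[[0,0,0],0,-1],[[0,0,0],0,-1],[[0,0,0],0,-1],[[0,0,0],0,-1],[[0,0,0],0,-1]]'
python3 - <<'E'
from h import *
go(570.8,-37.7,123,2.7)
p,d=camera("scene");cv2.imwrite("pics/s3.png",cv2.resize(p[150:250,210:330,::-1],(720,600),interpolation=cv2.INTER_CUBIC))
E
```

```text
time_s: 16.8
tool_pos: [571.0, -37.7, 91.6]
tcp_rot: [1.0, 0.024, 0.001, 0.0]
force: [-6.2, 1.8, 18.0]
opening: 22.9
finger_force: 100.7
time_s: 17.8
tool_pos: [571.0, -37.7, 91.6]
tcp_rot: [1.0, 0.024, 0.001, 0.0]
force: [-6.7, 2.0, 18.2]
opening: 22.9
finger_force: 100.7
t 17.8 pos [571.  -37.7  91.6] yaw 2.74 zaxis [ 1.9e-03 -2.0e-04 -1.0e+00] shift [ -0.1  -0.  -31.4] roll 0.04 F [-6.7  2.  18.2] T [0.46 1.24 0.05] grip 22.8792437972369 100.7288146018982 q6 1.26
```

View pics/s3.png

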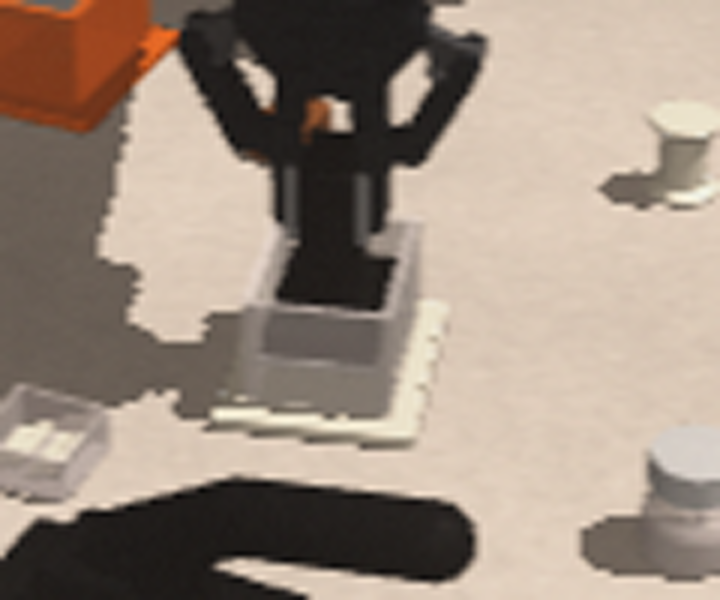

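The block is seated in the well and looks level (crop (335,280)). It was held at about 20.5 N for over 2 s. Lifting out.

```bash
python3 -m jog '[[[0.2,0,-1],0,-1],[[0.4,0,-1.5],0,-1],[[0.2,0,-3],0,-1],[[0,0,-3],0,-1],[[0,0,-5],0,-1],[[0,0,-8],0,-1],[[0,0,-12],0,-1],[[0,0,-15],0,-1],[[0,0,-20],0,-1],[[0,0,-20],0,-1],[[0,0,-10],0,-1],[[0,0,0],0,-1],[[0,0,0],0,-1]]'
python3 -c "
from h import *
go(479.5,249.7,140,4)"
```

```text
time_s: 19.48
tool_pos: [570.0, -37.5, 186.5]
tcp_rot: [1.0, 0.024, -0.001, -0.0]
force: [-0.2, 0.2, -3.6]
opening: 22.8
finger_force: 98.6
t 19.475 pos [570.  -37.5 186.5] yaw 2.73 zaxis [-1.5e-03  4.0e-04 -1.0e+00] shift [ -76.7 -291.1   46.8] roll -1.27 F [-0.2  0.2 -3.6] T [-0.01  0.03 -0.05] grip 22.7920436919864 98.5669755935669 q6 1.26
```

```bash
python3 -m jog '[[[-3,-11,0],0,-1],[[-6,-20,0],0,-1],[[-7,-27,0],0,-1],[[-7,-27,0],0,-1],[[-7,-27,0],-0.6,-1],[[-7,-27,0],-0.6,-1],[[-7,-27,0],0,-1],[[-7,-27,0],0,-1],[[-7,-27,0],0,-1],[[-7,-27,0],0,-1],[[-6,-22,0],0,-1],[[-4,-14,10],0,-1],[[-2,-8,10],0,-1],[[0,0,10],0,-1],[[0,0,10],0,-1],[[0,0,6],0,-1],[[0,0,0],0,-1],[[0,0,0],0,-1],[[0,0,0],0,-1]]'
python3 - <<'E'
from h import *
go(479.5,249.7,70,4)
ds=[camera("top")[1] for _ in range(8)]
C=cloud("top",np.median(ds,0));Q=C[160:216,214:266].reshape(-1,3);pl=Q[(Q[:,2]>33)&(Q[:,2]<52)]
a=np.radians(2.7);R=np.array([[np.cos(a),np.sin(a)],[-np.sin(a),np.cos(a)]])
l=(pl[:,:2]-[570.8,-37.7])@R.T;k=(abs(l[:,0])<30)&(abs(l[:,1])<20)
A=np.c_[l[k],np.ones(k.sum())];print("plate z=ax+by+c",np.linalg.lstsq(A,pl[k,2],rcond=None)[0])
E
```

```text
time_s: 21.85
tool_pos: [476.7, 248.3, 141.8]
tcp_rot: [0.999, 0.034, 0.0, -0.0]
force: [-0.4, 0.1, -2.5]
opening: 23.1
finger_force: 98.3
t 21.85 pos [476.7 248.3 141.8] yaw 3.92 zaxis [ 1.e-03  3.e-04 -1.e+00] shift [ 2.8 -1.2 71.8] roll -0.08 F [-0.4  0.1 -2.5] T [ 0.04 -0.02 -0.  ] grip 23.073524566984638 98.30261707305908 q6 1.77
plate z=ax+by+c [-2.02480866e-03  3.84215558e-03  4.25598197e+01]
```

Plate now level (tilts −0.002 and 0.004 rad, down from 0.066 and 0.057). Lowering into the tray.

```bash
python3 -m jog '[[[2.8,-1.2,8],0,-1],[[0,0,12],0,-1],[[0,0,12],0,-1],[[0,0,12],0,-1],[[0,0,10],0,-1],[[0,0,8],0,-1],[[0,0,5],0,-1],[[0,0,2],0,-1],[[0,0,1],0,-1],[[0,0,0],0,-1],[[0,0,0],0,-1]]'
python3 -m jog '[[[0,0,0.7],0,-1],[[0,0,0.7],0,-1],[[0,0,0.7],0,-1],[[0,0,0.7],0,-1],[[0,0,0],0,-1],[[0,0,0],0,-1]]'
python3 -c "
from h import *
go(479.5,249.7,66,4)"
```

```text
time_s: 23.62
tool_pos: [479.2, 249.7, 71.6]
tcp_rot: [0.999, 0.034, 0.0, -0.0]
force: [0.2, 0.5, -3.6]
opening: 22.7
finger_force: 98.3
time_s: 24.38
tool_pos: [479.0, 249.7, 68.5]
tcp_rot: [0.999, 0.034, -0.0, 0.0]
force: [-0.3, -0.6, -1.6]
opening: 23.0
finger_force: 98.3
t 24.375 pos [479.  249.7  68.5] yaw 3.93 zaxis [-1.e-04 -0.e+00 -1.e+00] shift [ 0.5 -0.   2.5] roll -0.07 F [-0.3 -0.6 -1.6] T [0.02 0.03 0.03] grip 22.95626321820597 98.30206632614136 q6 1.77
```

```bash
python3 -m jog '[[[0,0,0.6],0,-1],[[0,0,0.6],0,-1],[[0,0,0.6],0,-1],[[0,0,0],0,-1],[[0,0,0],0,-1]]'
python3 -m jog '[[[0,0,0.5],0,-1],[[0,0,0],0,-1],[[0,0,0],0,-1]]'
python3 -m jog '[[[0,0,0.4],0,-1],[[0,0,0],0,-1],[[0,0,0],0,-1]]'
```

```text
time_s: 25.0
tool_pos: [479.1, 249.7, 66.7]
tcp_rot: [0.999, 0.034, 0.0, -0.0]
force: [-0.4, 0.3, -2.9]
opening: 23.1
finger_force: 98.3
time_s: 25.38
tool_pos: [479.1, 249.7, 66.2]
tcp_rot: [0.999, 0.034, -0.0, 0.0]
force: [0.1, -0.0, -2.8]
opening: 23.0
finger_force: 98.3
time_s: 25.75
tool_pos: [479.1, 249.7, 66.0]
tcp_rot: [0.999, 0.034, 0.0, 0.0]
force: [-1.0, 0.1, 0.9]
opening: 22.6
finger_force: 98.8
```

```bash
python3 -m jog '[[[0,0,0],0,-0.3],[[0,0,0],0,-0.1],[[0,0,0],0,0.3],[[0,0,0],0,0.6],[[0,0,0],0,0.6],[[0,0,0],0,0.6],[[0,0,-5],0,0.6],[[0,0,-15],0,0.6],[[0,0,-25],0,0.6],[[0,0,-30],0,0.6],[[0,0,-30],0,0.6],[[0,0,-30],0,0.6],[[0,0,-20],0,0.6],[[0,0,0],0,0.6],[[0,-40,0],0,0.6],[[0,0,0],0,0.6]]'
python3 - <<'E'
from h import *
p,d=camera("scene");cv2.imwrite("pics/s4.png",cv2.resize(p[:,:,::-1],(800,600)))
C=cloud("scene",d)
go(0,0,0,0)
E
```

```text
time_s: 27.75
tool_pos: [475.5, 290.8, 220.0]
tcp_rot: [0.999, 0.035, -0.001, 0.0]
force: [0.9, -0.9, 0.5]
opening: 68.3
finger_force: 0.0
t 27.8 pos [475.6 289.9 219.9] yaw 4.02 zaxis [-1.5e-03 -8.0e-04 -1.0e+00] shift [-494.4  255.7  220.8] roll 4.02 F [-0.7 -0.2  0.1] T [-0.06 -0.   -0.01] grip 68.13506296067962 0.0 q6 1.84
```

View pics/s4.png

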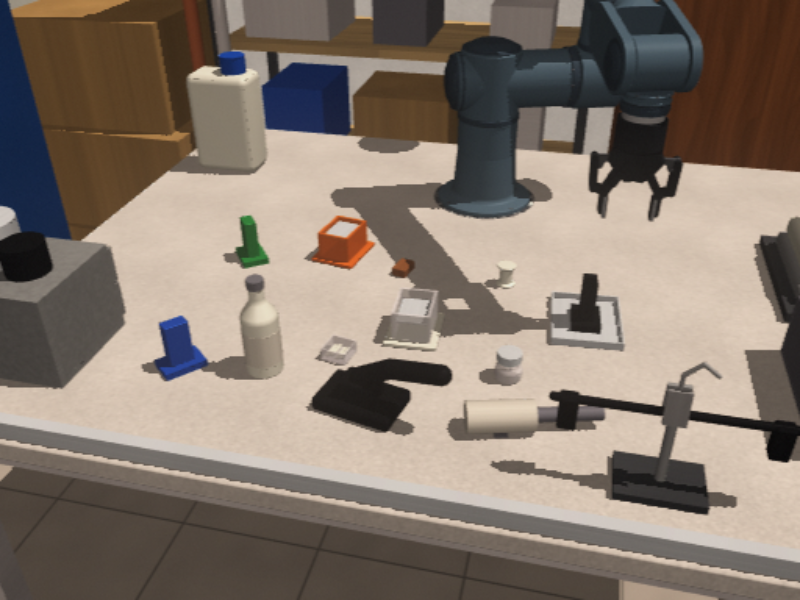

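The block stands upright in the middle of the tray at (585,310). The plate is level, the other things haven't moved, and the gripper is clear.

```bash
python3 -c "
from bench import *
print(finish_job())"
```

```text
the job is handed in; nothing more can be done
None
```

The job is handed in: the plate was pressed to its stop with about 20 N for roughly 2 s and measured level afterwards, and the black block now stands upright inside the silver tray with everything else undisturbed.

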